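# Run the end-of-day print-out with the manager's key

## Robot

A 6-joint arm with a two-finger parallel gripper is mounted at the origin on the work surface. World frame = base frame: x ahead of the robot, y to its left, z up, the work surface at z = 0. Lengths are in mm, angles in degrees, forces in N, time in s.
With the tool pointing down it reaches from about 350 to 850 mm from the base axis. Payload 8.1 kg.
Tool frame: the origin (TCP) lies at the very end of the fingers, on their centre line; the grasp point (between the pads) lies 19 mm behind it (pinch_z is the z of the grasp point in the tool frame, in mm); z points along the fingers, y is the direction in which the jaws open and shut (so a half turn about z gives the same grasp; the last joint's range is limited). The gripper opens to 85 mm and grips with 20 to 120 N. Pads are 22 mm wide; open, the fingers measure 114 mm over their backs; the gripper's body (76 mm by 85 mm) begins 54 mm behind the grasp point. The pads swing forward as they close: fully open they stand 13 mm farther back than shut.
Start: joints at [-79.091, 7.471, 85.268, -0, 87.261, -4.893], TCP at [163.41, -577.323, 231.292] pointing down, gripper open.
Joint ranges: [-169.43, 169.43], [-51.17, 129.36], [1.28, 143.12], [-76.62, 256.62], [0, 156.53], [-152.29, 152.29]. Speed limits (degrees/s): [136.94, 136.94, 159.86, 180, 180, 180].

## Interface

Orientations are given as [roll, pitch, yaw] about the fixed x, y, z axes, in that order (R = Rz(yaw) Ry(pitch) Rx(roll)).
In Python, from bench import * gives the robot as it stands.
- The arm moves only by the shell command python3 -m creep 'ROWS' [FORCE]. ROWS is a JSON object of lists of equal length, an entry for each row: "translation": the shift along the tool's x, y, z in mm, a list of three; "rotation": the turn, a rotation vector about the tool's x, y, z in rad, a list of three; "claw": the finger opening in mm, from 0 to 85.4. In form: {"translation": [[dx, dy, dz], ...], "rotation": [[ax, ay, az], ...], "claw": [claw, ...]}. A call has 1 to 10 rows; each row shifts and turns the commanded pose from where the row before left it, along the tool's axes as they then stand; what a row does not reach is not made up. A row lasts 1/10 s, in which the tool goes at most 50 mm and 8.59 degrees, less where a joint would pass 70% of its speed; a pose out of reach is approached as far as the arm can. A call is refused whole if a number of a shift passes 50 or a number of a turn 0.15, either way. A call with a gripper value outside its range is refused whole. The fingers move at their own pace and stop on an object; FORCE is the grip in N (left out, the last holds). Time passes only in rows, so rows that do not move let the fingers close. It gives the time, the measured TCP pose, the force and the opening at its end, in the units of the state.
- sense(): the state, without advancing time (a new reading comes with each control period).
- snapshot(name): name is "scene" or "top" or "wrist"; returns a dict with "frame" (384x512x3 uint8, red, green, blue), "intrinsics" (3x3 intrinsics, pixels), "extrinsics" (4x4, takes a point from camera to world coordinates). Camera axes: x right, y up, looking along -z (the intrinsics and any distortion apply to the point x, -y, -z); pixel columns grow to the right and rows downward; lengths in mm; the calibration is good to about 2 mm. A picture is of the moment at which its call begins. There is no depth.
- hand_in(): hands the job in, once; it reports no verdict.
The state is a dict: "time": time; "joint_pos": joint angles; "qd": joint speeds; "joint_efforts": joint torques, N m; "tool_pos": TCP position; "tcp_rot": TCP orientation; "ft_force": force on the tool from outside, world axes, zero at the start; "wrist_torque": the same for the moment, N m; "finger_gap": finger opening in mm.
Only numpy, scipy, OpenCV 4.12 (cv2) and the standard library are available. Lean on these libraries where they do the work, as an engineer would, in place of code of your own. Each camera call takes 0.05 s, during which the arm holds its last target.

## Task

Start the end-of-day print-out on the cash register: slide the blue print selector all the way across to its end stop on the keyboard side, then take the red-headed key out of the key stand and put it straight down into the control lock until its shoulder sits on the lock's face, wiggling it lightly where the pins stick rather than forcing it. Then turn it a full quarter turn clockwise against the return spring, and finish while holding it turned there in the gripper, since the register only prints as long as the key is held over. Leave the other two keys in the stand and everything else on the counter where it is.

Things in the scene. Friction and masses are not known exactly. Their poses are not given: they have to be found in the camera images.
- key_head (a point): Centre of the red plastic head of the manager's key: 28 mm wide along x, 9 mm thick along y (grip it across this), 28 mm high along z. Below it a black collar 16 x 9 mm, 10 mm high; its underside, the shoulder, is 24 mm below this point. It stands upright in the stand, shoulder on the stand's top, blade in a 31 mm deep slot. 30 g or so. The key is alike turned half round
- key_tip (a point): V-shaped tip of the red key's steel blade, 50 mm below the head's centre (26 mm below the shoulder). Under the shoulder comes a round neck 3.4 mm thick, 6 mm long, then the flat blade, 9 mm wide along the key's x, 3 mm thick, 20 mm long
- key_blue_head (a point): Centre of the head of the blue-headed key, same shape; stays in the stand
- key_green_head (a point): Centre of the head of the green-headed key, same shape; stays in the stand
- key_stand: Fixed dark wooden block 170 x 60 x 36 mm (x, y, z), origin under its centre; three slots in a row along its x at -55, 0 and +55 mm hold the keys, their x along its x; which key is in which slot varies
- register: Fixed cash register 360 x 330 mm (x, y), origin under its centre, front to its -x, y to its left, z up. Keyboard front left, keys up to 145 mm high; level console front right, top 125 mm high, with the control lock and, 97 mm behind it, the print selector; printer and display hump 198 mm high across the back, from x = 70 mm on
- lock_mouth (a point): Centre of the control lock's keyway on its round steel face (37 mm wide, 4 mm above the console); axes are the register's. The keyway is a vertical slot 10.6 mm along x, 4.6 mm along y, 30 mm deep, open to the key's blade either way round. Two pairs of facing sprung pins stick 2 mm into it from its narrow ends, 12 and 17 mm down, and catch: see lock_plug
- lock_plug (a joint): Turn of the lock, rad: 0 at rest (keyway along the register's x), clockwise from above to its stop at 1.571. Turns only with the shoulder within 2 mm of the face; a spring (0.1 N m) turns it back; a turned key cannot come out. The key has about 0.15 rad of play, so turn it a little past the quarter. Pushing straight past the pins takes 8 to 20 N, less when wiggling the key 0.1 rad to and fro
- slide_cap (a point): Centre of the print selector's blue cap, 18 x 12 x 13 mm (register's x, y, z), its underside 1 mm above the console
- print_slide (a joint): Travel of the print selector in m along the register's +y (towards the keyboard side): 0 is off, 0.024 its end stop (printing). It stays where it is left, friction about 2.5 N
- tin_mid (a point): Centre of a blue tin, 66 mm wide, 85 mm high
- jar_mid (a point): Centre of a dark red sauce jar, 72 mm wide, 120 mm high
- paper_roll_mid (a point): Centre of a white till roll standing on end, 60 mm wide, 58 mm high
- tea_carton_mid (a point): Centre of a green carton 55 x 85 x 130 mm
- stapler_mid (a point): Centre of a dark red and black stapler, 130 x 36 x 56 mm, lying along its x

How it is judged (in metres and radians):
On the way, in this order (a step that is already met when the one before it is completed fails the run):
1. the print selector is at its end stop on the keyboard side (value of joint print_slide above 0.0215 m), for 0.2 s.
2. the red key is fully down in the lock, which is not yet turned (z of key_head in the frame of lock_mouth below 0.026 m and horizontal distance between key_head and lock_mouth below 0.004 m and value of joint lock_plug below 0.6 rad), for 0.1 s.
3. the key is turned a quarter clockwise (value of joint lock_plug above 1.3 rad), for 0.2 s.
At the end, for the whole second after the job is handed in: The print selector is within 2.5 mm of its end stop; the red key's shoulder is within 2.5 mm of the lock's face and the key stands over the keyway within 4 mm; the lock is held turned at least 1.3 rad (75 degrees) of its quarter, with the gripper's fingers holding the key (over 2 N) to the end (value of joint print_slide above 0.0215 m and value of joint lock_plug above 1.3 rad and z of key_head in the frame of lock_mouth below 0.0265 m and horizontal distance between key_head and lock_mouth below 0.004 m and contact force between the fingers and key above 2 N); the arm keeps its last pose, push and grip.
It fails at once if the key is forced in: over 60 N of contact (the pins' squeeze included) between the red key and the register before its shoulder is down on the lock's face (contact force between key and register above 60 N and z of key_head in the frame of lock_mouth above 0.0265 m).
It fails at once if another key is moved more than 15 mm (distance of any of key_blue_head, key_green_head from where it was at the start of the episode above 0.015 m).
It fails at once if something else on the counter is moved more than 30 mm (distance of any of tin_mid, jar_mid, paper_roll_mid, tea_carton_mid, stapler_mid from where it was at the start of the episode above 0.03 m).
It also fails if it takes over 72 s, if anything falls off the work surface, if the arm or the gripper's body presses on something with over 40 N, if the wrist force passes 120 N, or if a joint passes its speed limit or range.

## Working session

There is one attempt and no reset: what is moved stays moved. The work goes in short steps, Python scripts to look and compute and a shell command to move; the robot and the scene stay as the last step left them, time stands still between calls to the robot, and variables do not carry over. Pictures are saved under pics/ and viewed, and the job is handed in when it is done.

```bash
ls; mkdir -p pics; python3 - <<'E'
from bench import *
import cv2
print(sense())
for n in ["scene","top","wrist"]:
    s=snapshot(n); cv2.imwrite(f"pics/{n}0.png",s["frame"][:,:,::-1]); print(n,s["intrinsics"],s["extrinsics"])
E
```

```text
pics
{'time': 0.0, 'joint_pos': array([-7.90907570e+01,  7.51538565e+00,  8.53304758e+01, -3.29377460e-06,
        8.72611947e+01, -4.89274675e+00]), 'qd': array([ 0.0038403 ,  0.0323777 ,  0.07378328,  0.03841884,  0.00062517,
       -0.01860497]), 'joint_efforts': array([ 3.26009547e-05, -5.69389594e+01, -5.00552559e+01, -1.11221798e-04,
        1.47300301e-02,  5.48059143e-05]), 'tool_pos': array([ 163.30712714, -576.76973576,  230.2300699 ]), 'tcp_rot': array([-1.79893334e+02, -9.12762595e-03,  1.58019814e+01]), 'ft_force': array([0.70925109, 0.38353907, 0.255574  ]), 'wrist_torque': array([ 0.04698143, -0.01760712, -0.01264962]), 'finger_gap': 85.39131251795061}
scene [[366.37569225   0.         257.48579368]
 [  0.         366.37569225 189.94138753]
 [  0.           0.           1.        ]] [[ 1.20246727e-01 -8.46270496e-01  5.19005754e-01  1.06638791e+03]
 [ 9.92736281e-01  1.04570858e-01 -5.94946324e-02 -1.89188123e+01]
 [-3.92432495e-03  5.22389877e-01  8.52697729e-01  1.00405864e+03]
 [ 0.00000000e+00  0.00000000e+00  0.00000000e+00  1.00000000e+00]]
top [[414.94859654   0.         260.00275049]
 [  0.         414.94859654 191.05186737]
 [  0.           0.           1.        ]] [[-6.72626160e-03  9.97038321e-01 -7.66116444e-02  4.25443804e+02]
 [-9.99526455e-01 -9.00399273e-03 -2.94243701e-02  3.12657402e+01]
 [-3.00270353e-02  7.63774493e-02  9.96626742e-01  1.41191065e+03]
 [ 0.00000000e+00  0.00000000e+00  0.00000000e+00  1.00000000e+00]]
wrist [[332.4190089    0.         261.52540001]
 [  0.         332.4190089  184.69927269]
 [  0.           0.           1.        ]] [[ 2.72592167e-01  9.20315495e-01  2.80558195e-01  2.36864090e+02]
 [-9.62128631e-01  2.61174527e-01  7.80792164e-02 -5.56949049e+02]
 [-1.41714137e-03 -2.91216855e-01  9.56656017e-01  3.72285682e+02]
 [ 0.00000000e+00  0.00000000e+00  0.00000000e+00  1.00000000e+00]]
```

View pics/scene0.png

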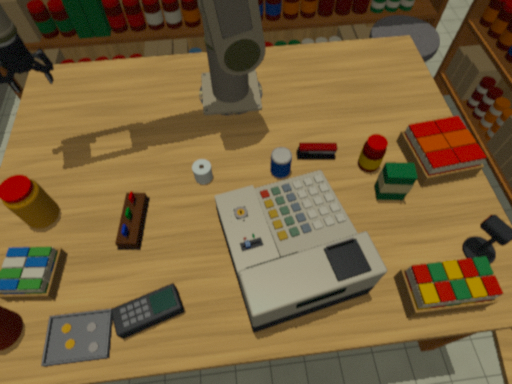

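View pics/top0.png

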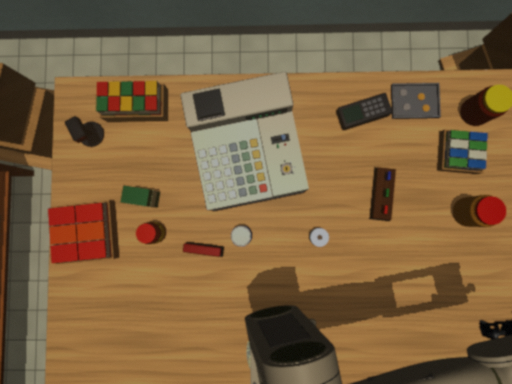

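View pics/wrist0.png

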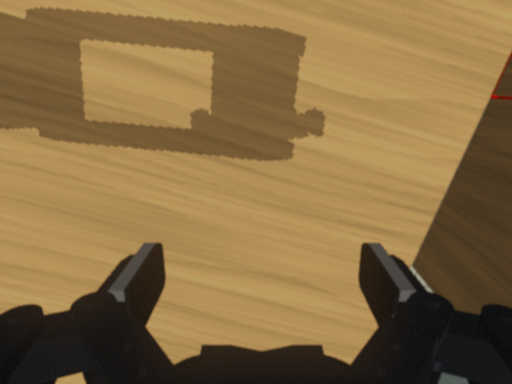

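The top view shows the register around (245,140), its selector at (281,139) and its lock at (287,168). The stand is at (383,193), with the red key nearest the robot at (387,209). I'll enlarge both.

```bash
cat > h.py <<'E'
import numpy as np, cv2
from bench import *
from scipy.spatial.transform import Rotation as Ro
def ray(s,u,v):
    K=s["intrinsics"];T=s["extrinsics"]
    d=np.array([(u-K[0,2])/K[0,0],-(v-K[1,2])/K[1,1],-1.])
    return T[:3,3],T[:3,:3]@d
def atz(s,u,v,z):
    o,d=ray(s,u,v); return o+d*(z-o[2])/d[2]
def proj(s,p):
    K=s["intrinsics"];T=s["extrinsics"]; q=T[:3,:3].T@(np.array(p)-T[:3,3])
    return K[0,2]+K[0,0]*q[0]/-q[2],K[1,2]-K[1,1]*q[1]/-q[2]
def crop(s,u0,v0,w,h,k,name):
    c=cv2.resize(s["frame"][v0:v0+h,u0:u0+w,::-1],None,fx=k,fy=k,interpolation=cv2.INTER_CUBIC)
    cv2.imwrite("pics/"+name,c)
E
python3 - <<'E'
from h import *
s=snapshot("top"); crop(s,180,70,130,145,4,"t1.png"); crop(s,355,155,60,70,8,"t2.png")
s=snapshot("scene"); crop(s,210,165,180,165,4,"s1.png"); crop(s,105,180,60,75,8,"s2.png")
E
```

```text
(no output)
```

View pics/t1.png

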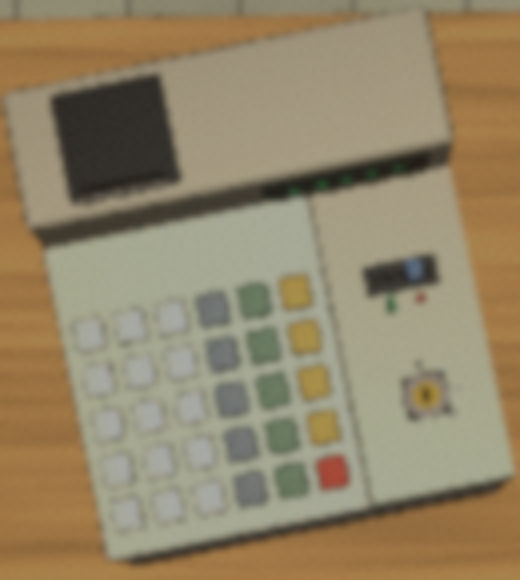

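View pics/t2.png

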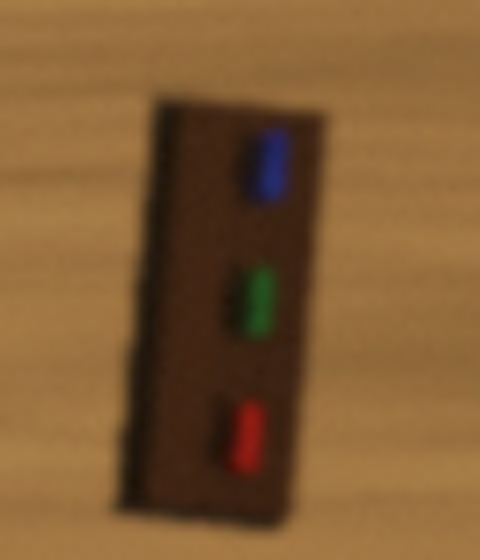

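View pics/s1.png

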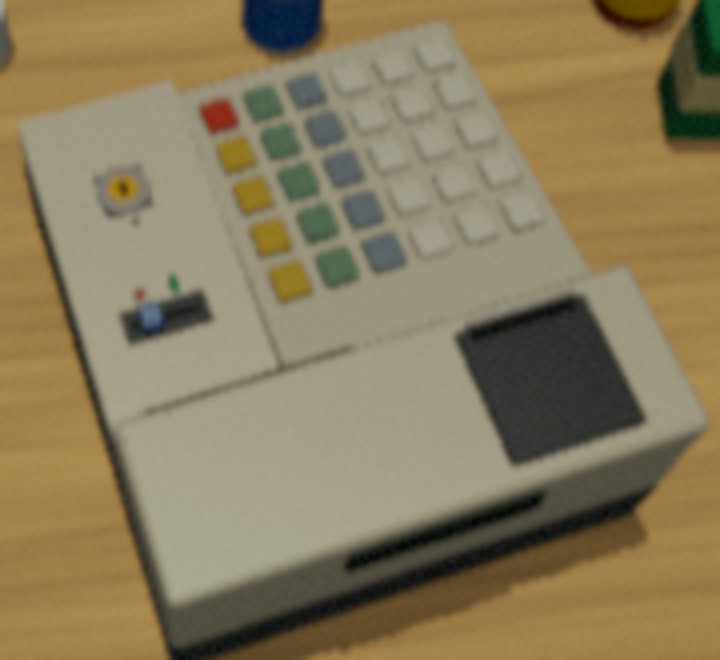

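View pics/s2.png

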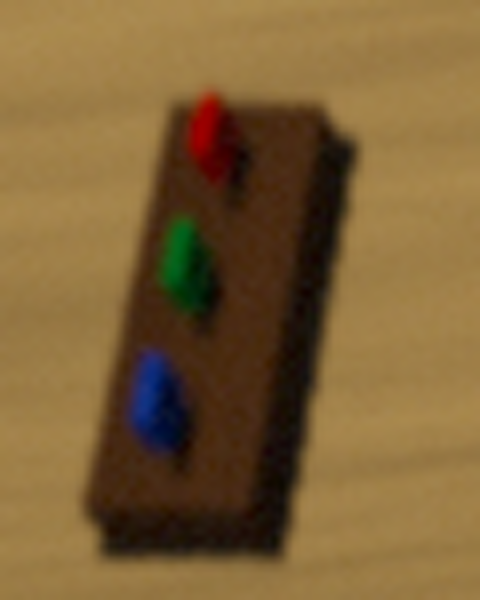

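```bash
python3 - <<'E'
from h import *
t=snapshot("top"); s=snapshot("scene")
def c(S,x,y,k,u0,v0,z): return atz(S,(x+.5)/k-.5+u0,(y+.5)/k-.5+v0,z)
T1=lambda x,y,z:c(t,x,y,4,180,70,z)
T2=lambda x,y,z:c(t,x,y,8,355,155,z)
S1=lambda x,y,z:c(s,x,y,4,210,165,z)
S2=lambda x,y,z:c(s,x,y,8,105,180,z)
np.set_printoptions(precision=1,suppress=True)
print("lock",T1(427,396,129),S1(123,188,129))
print("cap",T1(413,269,139),S1(152,312,139))
a,b=T1(452,170,125),T1(510,475,125);print("edge",a,b,np.degrees(np.arctan2(*(a-b)[[1,0]])))
a,b=S1(22,130,125),S1(118,418,125);print("edgeS",a,b,np.degrees(np.arctan2(*(b-a)[[1,0]])))
print("stand",[T2(*p,36) for p in [(175,100),(325,113),(290,525),(140,510)]])
print("standS",[S2(*p,36) for p in [(177,102),(325,107),(253,515),(90,513)]])
print("red",T2(248,437,72),S2(211,135,62)); print("green",T2(261,300,72),S2(186,263,62)); print("blue",T2(272,166,72),S2(157,400,62))
E
```

```text
lock [593.3 -13.4 129. ] [596.3 -12.  129. ]
cap [691.3  -3.3 139. ] [692.9  -2.4 139. ]
edge [772.8 -35.2 125. ] [531.4 -77.1 125. ] 9.830621218031819
edgeS [540.2 -77.4 125. ] [754.9 -30.6 125. ] 12.279249335891944
stand [array([ 607.5, -314.6,   36. ]), array([ 601.4, -376. ,   36. ]), array([ 431.5, -356.5,   36. ]), array([ 438.1, -295.6,   36. ])]
standS [array([ 436.1, -353.7,   36. ]), array([ 445.4, -296.8,   36. ]), array([ 613.7, -315.7,   36. ]), array([ 605.9, -373.4,   36. ])]
red [ 466.6 -330.8   72. ] [ 469.2 -331.2   62. ]
green [ 521.5 -337.6   72. ] [ 522.9 -337.    62. ]
blue [ 575.5 -343.6   72. ] [ 577.3 -343.7   62. ]
```

The lock is near (594,-13) and the cap near (692,-3). The register's yaw is about 10.5° and the stand's about -6.7°, with the red key near (467,-331). I need a tool yaw of about 190° so joint 6 has room for the clockwise turn.

First I'll move over the register.

```bash
python3 -m creep '{"translation":[[31,-21,-1],[31,-21,-1],[31,-21,-1],[31,-21,-1],[31,-21,-1],[31,-21,-1],[31,-21,-1],[31,-21,-1],[31,-21,-1],[31,-21,-1]],"rotation":[[0,0,0],[0,0,0],[0,0,0],[0,0,0],[0,0,0],[0,0,0],[0,0,0],[0,0,0],[0,0,0],[0,0,0]],"claw":[85,85,85,85,85,85,85,85,85,85]}'
python3 -m creep '{"translation":[[31,-21,-1],[31,-21,-1],[31,-21,-1],[31,-21,-1],[31,-21,-1],[31,-21,-1],[31,-21,-1],[31,-21,-1],[31,-21,-1],[31,-21,-1]],"rotation":[[0,0,0],[0,0,0],[0,0,0],[0,0,0],[0,0,0],[0,0,0],[0,0,0],[0,0,0],[0,0,0],[0,0,0]],"claw":[85,85,85,85,85,85,85,85,85,85]}'
python3 -m creep '{"translation":[[0,0,0],[0,0,0],[0,0,0],[0,0,0],[0,0,0],[0,0,0],[0,0,0],[0,0,0],[0,0,0],[0,0,0]],"rotation":[[0,0,-0.15],[0,0,-0.15],[0,0,-0.15],[0,0,-0.15],[0,0,-0.15],[0,0,-0.15],[0,0,-0.15],[0,0,-0.15],[0,0,-0.15],[0,0,-0.15]],"claw":[85,85,85,85,85,50,50,50,50,50]}'
python3 -m creep '{"translation":[[0,0,0],[0,0,0],[0,0,0],[0,0,0],[0,0,0],[0,0,0],[0,0,0],[0,0,0],[0,0,0],[0,0,0]],"rotation":[[0,0,-0.15],[0,0,-0.15],[0,0,-0.15],[0,0,-0.15],[0,0,-0.15],[0,0,-0.15],[0,0,-0.15],[0,0,-0.15],[0,0,-0.15],[0,0,-0.15]],"claw":[50,50,50,50,50,50,50,50,50,50]}'
python3 - <<'E'
from h import *
print(sense()); s=snapshot("wrist"); crop(s,0,0,512,384,1,"w1.png")
E
```

```text
time: 1.35
tool_pos: [405.3, -289.6, 241.5]
tcp_rot: [180.0, -0.0, 15.8]
ft_force: [-0.2, -0.4, -0.2]
finger_gap: 84.9
time: 2.35
tool_pos: [646.5, -3.0, 251.3]
tcp_rot: [180.0, -0.0, 15.8]
ft_force: [0.7, 0.1, 0.3]
finger_gap: 84.7
time: 3.35
tool_pos: [645.6, -4.3, 251.2]
tcp_rot: [-180.0, -0.0, 102.1]
ft_force: [-0.0, 0.1, 0.3]
finger_gap: 50.0
time: 4.35
tool_pos: [645.6, -4.4, 251.2]
tcp_rot: [180.0, -0.0, -172.0]
ft_force: [-0.2, -1.1, 0.1]
finger_gap: 49.8
{'time': 4.35, 'joint_pos': array([-4.93746098e+00,  1.41183021e+01,  7.57191526e+01,  7.62407880e-04,
        9.01703586e+01, -1.02979425e+02]), 'qd': array([ 1.33959469e-02,  2.56589236e-02,  5.42760418e-02,  1.33605089e-03,
       -6.04990144e-02, -8.52894715e+01]), 'joint_efforts': array([ 2.65237713e-04, -6.32627606e+01, -5.04258871e+01, -4.35145112e-04,
        2.43093942e-03,  3.14366676e+00]), 'tool_pos': array([645.57446242,  -4.37489772, 251.22123751]), 'tcp_rot': array([ 1.79997502e+02, -7.44245382e-03, -1.71958034e+02]), 'ft_force': array([-0.1684278 , -1.14413813,  0.09698342]), 'wrist_torque': array([0.06329319, 0.04841156, 0.01373269]), 'finger_gap': 49.75744834526496}
```

View pics/w1.png

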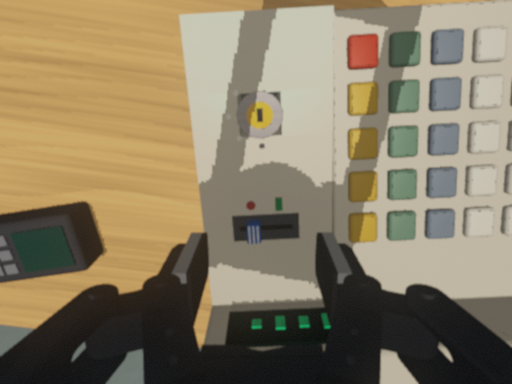

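```bash
python3 -m creep '{"translation":[[0,0,0],[0,0,0],[0,0,0]],"rotation":[[0,0,0],[0,0,0],[0,0,0]],"claw":[50,50,50]}'
python3 - <<'E'
from h import *
x=sense();print(x["tool_pos"],x["tcp_rot"]); s=snapshot("wrist"); crop(s,175,0,175,260,3,"w2.png");np.savez("w2.npz",**s)
E
```

```text
time: 4.7
tool_pos: [645.6, -4.4, 251.3]
tcp_rot: [180.0, -0.0, -172.5]
ft_force: [0.3, 0.2, 0.1]
finger_gap: 49.9
[645.60333115  -4.3567602  251.27633603] [ 1.79999030e+02 -1.01713031e-03 -1.72474164e+02]
```

View pics/w2.png

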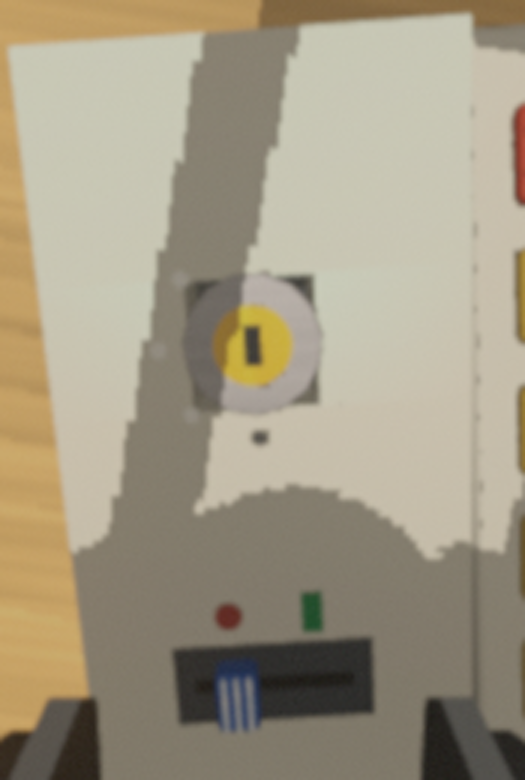

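```bash
python3 - <<'E'
from h import *
np.set_printoptions(precision=1,suppress=True)
s=np.load("w2.npz")
P=lambda x,y,z:atz(s,(x+.5)/3-.5+175,(y+.5)/3-.5,z)
print("lock",P(252,344,129),P(253,345,129))
print("cap top",P(239,706,139), P(219,706,139),P(260,706,139),P(239,677,139),P(239,731,139))
ang=lambda a,b:np.degrees(np.arctan2(*(b-a)[[1,0]]))
print("keyway",ang(P(251,326,129),P(256,365,129)))
print("left edge",ang(P(10,45,125),P(77,580,125)),"divider",ang(P(472,15,125),P(480,690,125)),"slot",ang(P(372,638,125),P(175,650,125))+90, ang(P(373,713,125),P(180,724,125))+90,"front",ang(P(472,14,125),P(10,45,125))+90)
print(P(175,650,125),P(372,638,125),P(373,713,125),P(180,724,125))
print("front corner",P(10,45,125),P(472,14,125))
E
```

```text
lock [597.1 -13.5 129. ] [597.4 -13.2 129. ]
cap top [695.2  -4.3 139. ] [696.   -9.8 139. ] [694.5   1.5 139. ] [686.5  -5.4 139. ] [702.9  -3.3 139. ]
keyway 14.86148904447622
left edge 11.275219224582479 divider 11.832905118405824 slot 11.294870407236672 11.13962638082377 front 10.998306925741105
[686.7 -24.3 125. ] [675.5  31.6 125. ] [699.   35.8 125. ] [710.  -20.4 125. ]
front corner [534.4 -81.  125. ] [513.   29.1 125. ]
```

The lock is at (597,-13), the cap at (694.5,-4), and the register's yaw is 11.2°. The lock-to-cap distance comes out at 97 mm, as given. Next I'll lower the open fingers around the cap.

```bash
python3 -m creep '{"translation":[[0,0,0],[-24,-4.7,0],[-24,-4.8,0],[0,0,20],[0,0,25],[0,0,25],[0,0,20],[0,0,15],[0,0,8],[0,0,0]],"rotation":[[0,0,-0.065],[0,0,0],[0,0,0],[0,0,0],[0,0,0],[0,0,0],[0,0,0],[0,0,0],[0,0,0],[0,0,0]],"claw":[40,36,36,36,36,36,36,36,36,36]}'
python3 - <<'E'
from h import *
x=sense();print(x["tool_pos"],x["tcp_rot"]); s=snapshot("wrist"); crop(s,150,100,220,200,3,"w3.png")
E
```

```text
time: 5.75
tool_pos: [693.9, -4.1, 137.0]
tcp_rot: [180.0, -0.1, -168.6]
ft_force: [0.6, 0.5, 0.7]
finger_gap: 35.8
[693.86753798  -4.11209184 137.04431334] [ 1.79968296e+02 -1.09625586e-01 -1.68610810e+02]
```

View pics/w3.png

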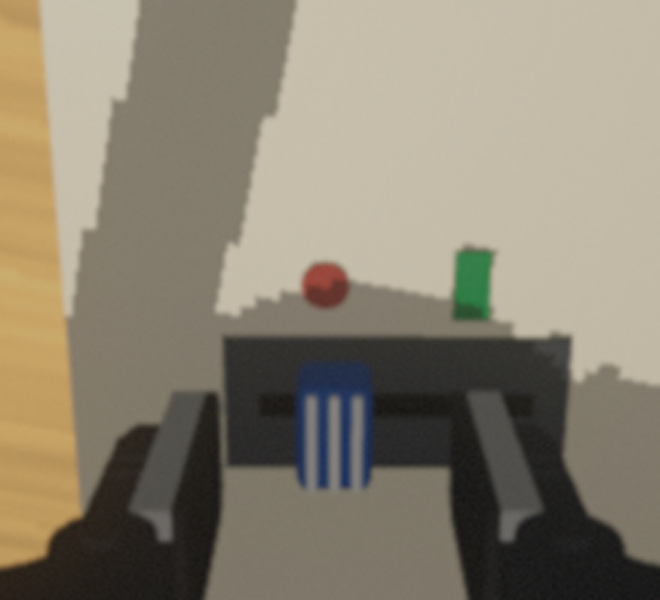

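The cap is centred between the fingers, at (335,430) in the crop. Now I'll lower, close and slide towards +y.

```bash
python3 -m creep '{"translation":[[0,0,4],[0,0,3],[0,0,0],[0,0,0],[0,0,0],[0,0,0],[0,0,0]],"rotation":[[0,0,0],[0,0,0],[0,0,0],[0,0,0],[0,0,0],[0,0,0],[0,0,0]],"claw":[36,36,5,5,5,5,5]}' 20
python3 -m creep '{"translation":[[0,4,0],[0,4,0],[0,4,0],[0,4,0],[0,4,0],[0,3,0],[0,1.5,0],[0,1,0],[0,0,0],[0,0,0]],"rotation":[[0,0,0],[0,0,0],[0,0,0],[0,0,0],[0,0,0],[0,0,0],[0,0,0],[0,0,0],[0,0,0],[0,0,0]],"claw":[5,5,5,5,5,5,5,5,5,5]}'
python3 - <<'E'
from h import *
x=sense();print(x["tool_pos"],x["tcp_rot"]); s=snapshot("wrist"); crop(s,150,100,220,200,3,"w4.png")
E
```

```text
time: 6.5
tool_pos: [694.7, -4.2, 131.6]
tcp_rot: [-180.0, 0.0, -168.6]
ft_force: [-0.9, -0.7, 2.0]
finger_gap: 11.3
time: 7.5
tool_pos: [690.2, 18.1, 131.6]
tcp_rot: [-179.8, 0.1, -168.7]
ft_force: [2.4, -11.8, 2.5]
finger_gap: 11.0
[690.21460594  18.12547879 131.60368357] [-1.79769170e+02  5.27401026e-02 -1.68664250e+02]
```

View pics/w4.png

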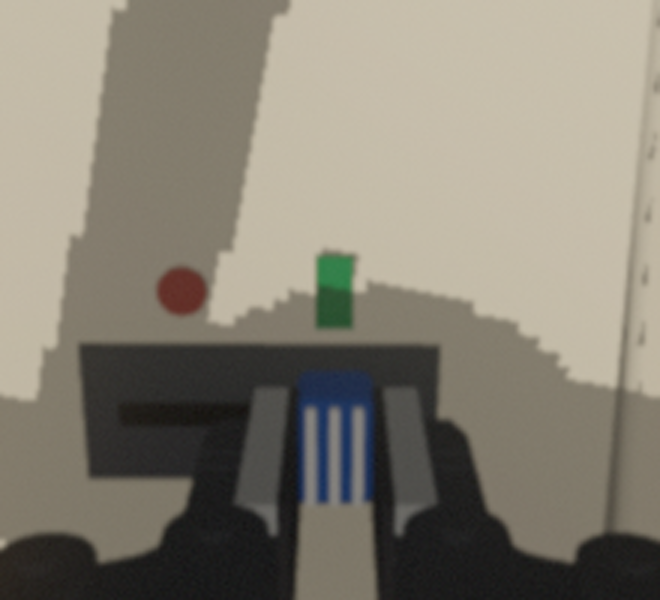

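The cap is now level with the green mark, after about 22.7 mm of travel, and the reaction is 12 N. I'll push a little more to confirm the stop, then open and rise.

```bash
python3 -m creep '{"translation":[[0,1,0],[0,1,0],[0,0,0],[0,0,0]],"rotation":[[0,0,0],[0,0,0],[0,0,0],[0,0,0]],"claw":[5,5,5,5]}'
python3 -m creep '{"translation":[[0,-2,0],[0,-2,0],[0,0,0],[0,0,0],[0,0,-15],[0,0,-25],[0,0,-25],[0,0,-25],[0,0,-20],[0,0,0]],"rotation":[[0,0,0],[0,0,0],[0,0,0],[0,0,0],[0,0,0],[0,0,0],[0,0,0],[0,0,0],[0,0,0],[0,0,0]],"claw":[36,36,36,36,36,36,36,36,36,36]}'
python3 - <<'E'
from h import *
x=sense();print(x["tool_pos"],x["tcp_rot"]); s=snapshot("wrist"); crop(s,150,0,220,260,2.5,"w5.png");np.savez("w5.npz",**s)
E
```

```text
time: 7.95
tool_pos: [690.2, 18.3, 131.6]
tcp_rot: [-179.6, 0.1, -168.7]
ft_force: [4.8, -18.9, -0.4]
finger_gap: 11.3
time: 8.95
tool_pos: [692.0, 19.1, 247.3]
tcp_rot: [-179.9, 0.5, -168.6]
ft_force: [-0.5, 0.5, 0.2]
finger_gap: 35.7
[691.95033594  19.14972814 247.31595581] [-179.89510635    0.45151721 -168.55837802]
```

View pics/w5.png

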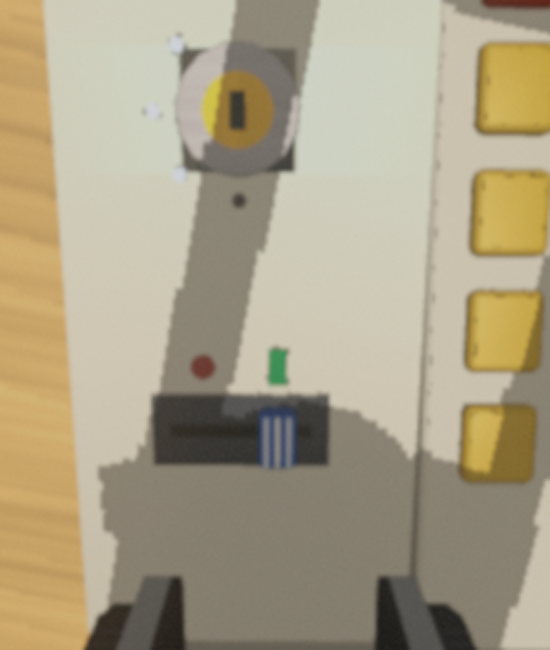

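The selector sits at the green mark, at its stop; the force rose to 19 N with no further travel. Next is the stand.

```bash
python3 -m creep '{"translation":[[27,-30,0],[27,-30,0],[27,-30,0],[27,-30,0],[27,-30,0],[27,-30,0],[27,-30,0],[27,-30,0],[27,-30,0],[27,-30,0]],"rotation":[[0,0,0],[0,0,0],[0,0,0],[0,0,0],[0,0,0],[0,0,0],[0,0,0],[0,0,0],[0,0,0],[0,0,0]],"claw":[36,36,36,36,36,36,36,36,36,36]}'
python3 -m creep '{"translation":[[0,0,0],[0,0,0],[0,0,0],[0,0,0],[0,0,0]],"rotation":[[0,0,0.1],[0,0,0.12],[0,0,0.09],[0,0,0],[0,0,0]],"claw":[36,36,36,36,36]}'
python3 - <<'E'
from h import *
np.set_printoptions(precision=1,suppress=True)
x=sense();print(x["tool_pos"],x["tcp_rot"],x["joint_pos"]); s=snapshot("wrist"); crop(s,150,0,220,280,2.5,"w6.png");np.savez("w6.npz",**s)
s=np.load("w5.npz");print("lock",atz(s,238.5/2.5-.5+150,110.5/2.5-.5,129))
E
```

```text
time: 10.0
tool_pos: [483.1, -329.3, 239.8]
tcp_rot: [179.9, -0.1, -168.6]
ft_force: [-0.4, -0.8, -0.7]
finger_gap: 36.1
time: 10.5
tool_pos: [484.2, -328.2, 240.3]
tcp_rot: [180.0, -0.1, 173.8]
ft_force: [-0.1, 0.3, 0.2]
finger_gap: 35.7
[ 484.2 -328.2  240.3] [180.   -0.1 173.8] [ -39.2    5.    86.9    0.    88.1 -123. ]
lock [597.6 -13.  129. ]
```

View pics/w6.png

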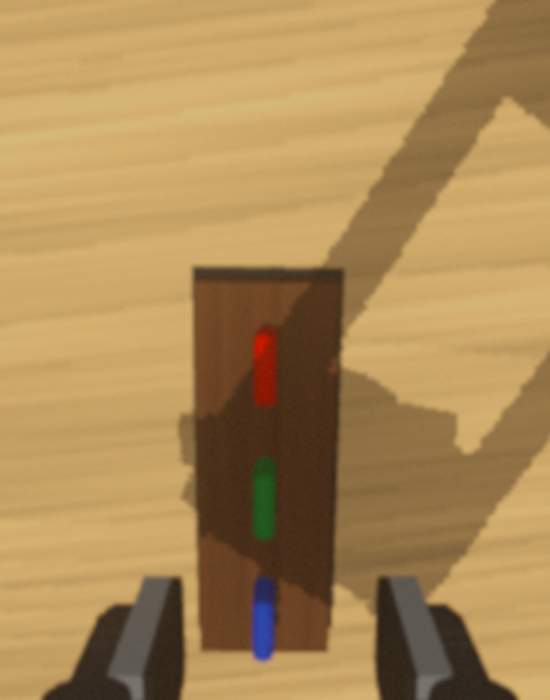

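```bash
python3 - <<'E'
from h import *
np.set_printoptions(precision=1,suppress=True)
s=np.load("w6.npz")
P=lambda x,y,z:atz(s,(x+.5)/2.5-.5+150,(y+.5)/2.5-.5,z)
e=[P(264,405,74),P(264,540,74),P(264,659,74)]
print("far ends",e)
v=e[2]-e[0];a=np.arctan2(v[1],v[0]);print(np.degrees(a),np.linalg.norm(v))
d=np.array([np.cos(a),np.sin(a),0]);print("centres",[q-14*d for q in e])
print("near low", P(264,328,46),"x",P(253,380,74),P(276,380,74))
c=[P(193,280,36),P(343,282,36),P(327,650,36),P(202,650,36)];print(c,np.mean(c,0))
E
```

```text
far ends [array([ 482.3, -333.7,   74. ]), array([ 537.1, -339.9,   74. ]), array([ 590.2, -346. ,   74. ])]
-6.473297252655037 108.58193664412991
centres [array([ 468.4, -332.1,   74. ]), array([ 523.2, -338.4,   74. ]), array([ 576.3, -344.4,   74. ])]
near low [ 457.  -331.3   46. ] x [ 472.3 -336.8   74. ] [ 473.2 -328.2   74. ]
[array([ 435.9, -358.3,   36. ]), array([ 443.2, -297.5,   36. ]), array([ 610.5, -319.3,   36. ]), array([ 604.2, -377.4,   36. ])] [ 523.5 -338.1   36. ]
```

```bash
python3 -m creep '{"translation":[[15.7,-5.5,0],[0,0,30],[0,0,35],[0,0,35],[0,0,30],[0,0,20],[0,0,0],[0,0,0]],"rotation":[[0,0,0.006],[0,0,0],[0,0,0],[0,0,0],[0,0,0],[0,0,0],[0,0,0],[0,0,0]],"claw":[36,36,36,36,36,36,36,36]}'
python3 - <<'E'
from h import *
np.set_printoptions(precision=1,suppress=True)
x=sense();print(x["tool_pos"],x["tcp_rot"]); s=snapshot("wrist"); crop(s,150,80,220,240,2.5,"w7.png");np.savez("w7.npz",**s)
E
```

```text
time: 11.35
tool_pos: [468.4, -332.1, 91.4]
tcp_rot: [180.0, -0.0, 173.4]
ft_force: [-0.3, -0.4, -0.1]
finger_gap: 35.9
[ 468.4 -332.1   91.4] [180.   -0.  173.4]
```

View pics/w7.png

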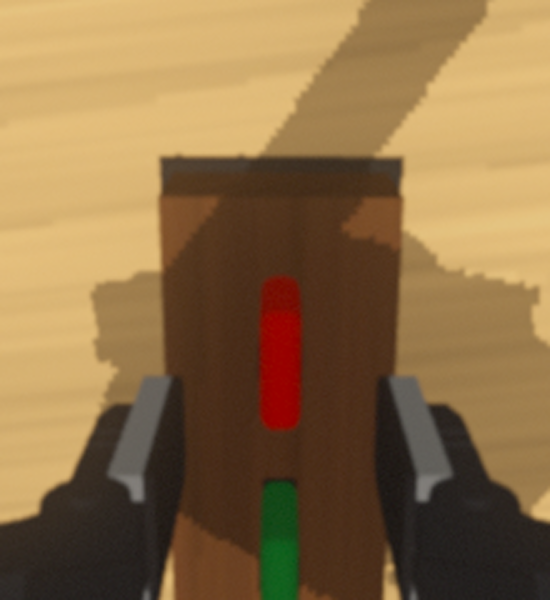

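```bash
python3 - <<'E'
from h import *
np.set_printoptions(precision=1,suppress=True)
s=np.load("w7.npz")
P=lambda x,y,z:atz(s,(x+.5)/2.5-.5+150,(y+.5)/2.5-.5,z)
print(P(281,311,74),P(281,430,74),P(262,380,74),P(300,380,74))
E
```

```text
[ 415.  -325.6   74. ] [ 438.2 -328.3   74. ] [ 427.8 -330.8   74. ] [ 428.6 -323.4   74. ]
```

```bash
python3 - <<'E'
from h import *
np.set_printoptions(precision=1,suppress=True)
s=np.load("w7.npz")
P=lambda x,y,z:atz(s,(x+.5)/2.5-.5+150,(y+.5)/2.5-.5+80,z)
a,b=P(281,311,74),P(281,430,74)
print(a,b,(a+b)/2,P(262,380,74),P(300,380,74))
E
```

```text
[ 455.1 -330.2   74. ] [ 482.  -333.3   74. ] [ 468.6 -331.8   74. ] [ 470.  -335.9   74. ] [ 470.9 -328.    74. ]
```

The red key's centre is at (468.6,-331.8), right under the TCP. Next: descend, grip and lift.

```bash
python3 -m creep '{"translation":[[0,0,15],[0,0,15],[0,0,12],[0,0,6],[0,0,0],[0,0,0],[0,0,0],[0,0,0],[0,0,0],[0,0,0]],"rotation":[[0,0,0],[0,0,0],[0,0,0],[0,0,0],[0,0,0],[0,0,0],[0,0,0],[0,0,0],[0,0,0],[0,0,0]],"claw":[36,36,36,36,36,2,2,2,2,2]}' 60
python3 -m creep '{"translation":[[0,0,0],[0,0,-4],[0,0,-10],[0,0,-15],[0,0,-15],[0,0,-15],[0,0,-15],[0,0,0]],"rotation":[[0,0,0],[0,0,0],[0,0,0],[0,0,0],[0,0,0],[0,0,0],[0,0,0],[0,0,0]],"claw":[2,2,2,2,2,2,2,2]}'
python3 - <<'E'
from h import *
np.set_printoptions(precision=1,suppress=True)
x=sense();print(x["tool_pos"],x["tcp_rot"]); s=snapshot("wrist"); crop(s,150,80,220,240,2.5,"w8.png")
E
```

```text
time: 12.4
tool_pos: [468.9, -332.7, 44.0]
tcp_rot: [-180.0, 0.1, 173.3]
ft_force: [0.2, 0.5, 3.7]
finger_gap: 8.0
time: 13.2
tool_pos: [469.9, -333.8, 121.1]
tcp_rot: [-179.8, 0.3, 173.3]
ft_force: [0.2, -0.9, -0.4]
finger_gap: 8.4
[ 469.9 -333.8  121.1] [-179.8    0.3  173.3]
```

View pics/w8.png

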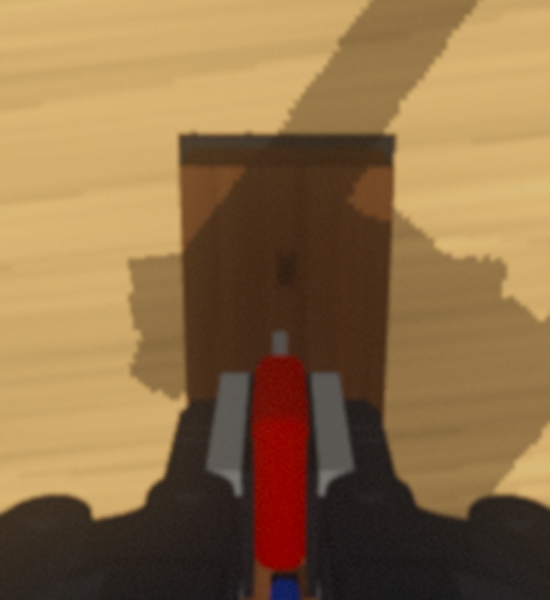

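The key is in the gripper and the stand slot is empty, at (285,268). I'll carry it to above the lock.

```bash
python3 -m creep '{"translation":[[0,0,-40],[0,0,-40],[0,0,-30],[-11,41,0],[-11,42,0],[-11,42,0],[-11,42,0],[-11,42,0],[-11,42,0],[-11,42,0]],"rotation":[[0,0,0],[0,0,0],[0,0,0],[0,0,0],[0,0,0],[0,0,0],[0,0,0],[0,0,0],[0,0,0],[0,0,0]],"claw":[2,2,2,2,2,2,2,2,2,2]}'
python3 -m creep '{"translation":[[-11,40,0],[0,0,0],[0,0,0],[0,0,0],[0,0,15],[0,0,15],[0,0,0],[0,0,0]],"rotation":[[0,0,0],[0,0,-0.1],[0,0,-0.11],[0,0,-0.102],[0,0,0],[0,0,0],[0,0,0],[0,0,0]],"claw":[2,2,2,2,2,2,2,2]}'
python3 - <<'E'
from h import *
np.set_printoptions(precision=1,suppress=True)
x=sense();print(x["tool_pos"],x["tcp_rot"],x["joint_pos"]); s=snapshot("wrist"); crop(s,150,80,220,240,2.5,"w9.png");np.savez("w9.npz",**s)
E
```

```text
time: 14.25
tool_pos: [578.9, -48.5, 226.2]
tcp_rot: [180.0, -0.1, 173.3]
ft_force: [1.0, 0.5, -1.0]
finger_gap: 7.9
time: 15.05
tool_pos: [593.6, -11.9, 195.6]
tcp_rot: [180.0, -0.2, -168.9]
ft_force: [-0.3, 0.2, -0.1]
finger_gap: 7.9
[593.6 -11.9 195.6] [ 180.    -0.2 -168.9] [  -6.1    7.7   88.7   -0.    83.7 -107.2]
```

View pics/w9.png

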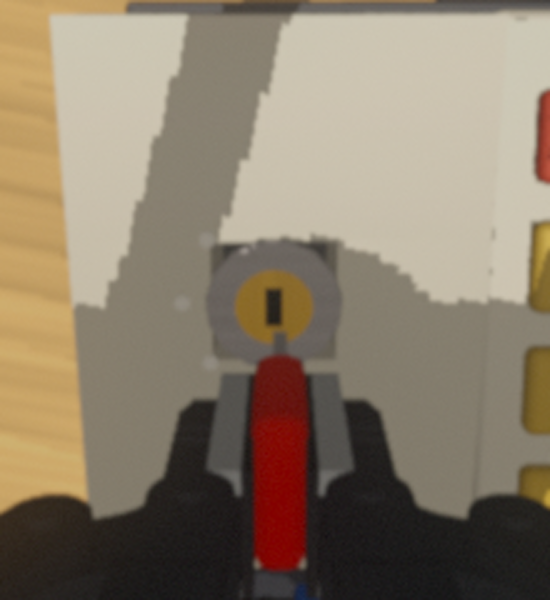

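```bash
python3 - <<'E'
from h import *
np.set_printoptions(precision=2,suppress=True)
s=np.load("w9.npz"); 
crop(s,240,180,50,70,10,"w9b.png")
P=lambda x,y,z:atz(s,(x+.5)/2.5-.5+150,(y+.5)/2.5-.5+80,z)
L=P(274,307,129);print("lock",L,P(274,302,129))
th=np.radians(11.15)
X=np.array([np.cos(th),np.sin(th),0]);Y=np.array([-np.sin(th),np.cos(th),0])
tcp=np.array([593.6,-11.9,195.6])
d=L-tcp;print("reg frame from tcp",d@X,d@Y)
t=P(280,340,164);d=t-tcp;print("blade tip",t,d@X,d@Y)
E
```

```text
lock [597.35 -13.21 129.  ] [595.96 -13.48 129.  ]
reg frame from tcp 3.4221111594783427 -2.0140494698228055
blade tip [592.37 -12.6  164.  ] -1.3421645095683454 -0.4497742847742761
```

View pics/w9b.png

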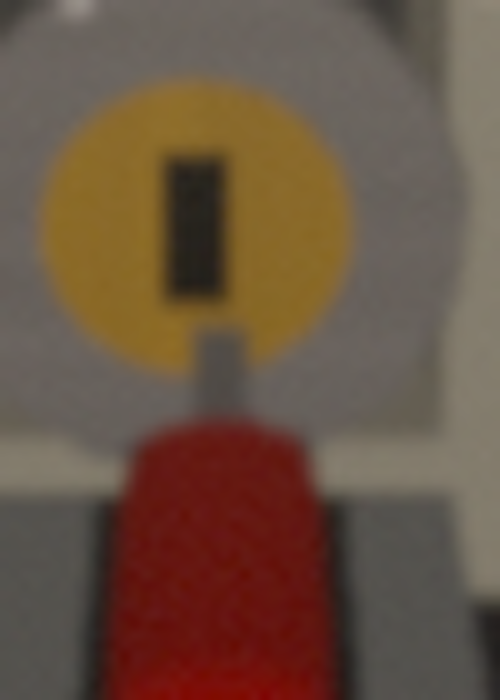

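```bash
python3 -m creep '{"translation":[[-3.5,-1.7,8],[0,0,8],[0,0,8],[0,0,0],[0,0,0]],"rotation":[[0,0,0],[0,0,0],[0,0,0],[0,0,0],[0,0,0]],"claw":[2,2,2,2,2]}'
python3 - <<'E'
from h import *
np.set_printoptions(precision=2,suppress=True)
x=sense();print(x["tool_pos"],x["tcp_rot"]); s=snapshot("wrist"); crop(s,235,180,55,65,10,"w10.png");np.savez("w10.npz",**s)
s=snapshot("scene"); crop(s,215,185,60,50,10,"s10.png")
E
```

```text
time: 15.6
tool_pos: [598.0, -12.8, 172.8]
tcp_rot: [180.0, -0.1, -168.8]
ft_force: [0.0, -1.1, 0.4]
finger_gap: 8.2
[598.02 -12.85 172.76] [ 179.98   -0.05 -168.82]
```

View pics/w10.png

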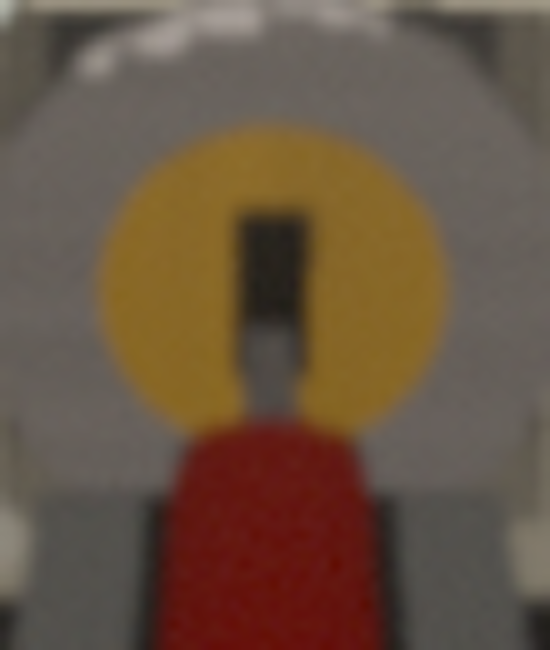

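View pics/s10.png

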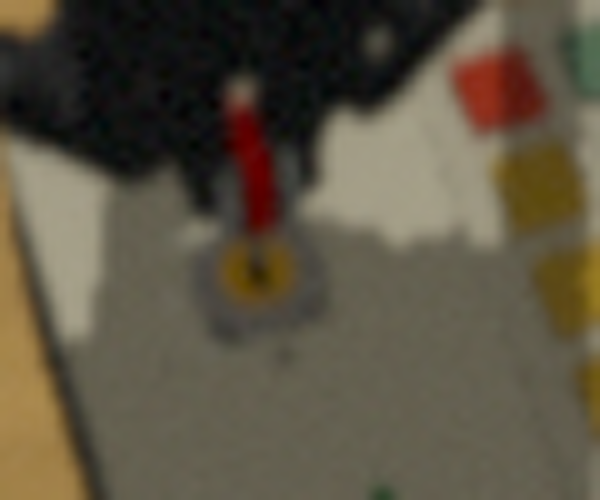

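```bash
python3 - <<'E'
from h import *
np.set_printoptions(precision=2,suppress=True)
s=np.load("w10.npz")
P=lambda x,y,z:atz(s,(x+.5)/10-.5+235,(y+.5)/10-.5+180,z)
th=np.radians(11.2)
X=np.array([np.cos(th),np.sin(th),0]);Y=np.array([-np.sin(th),np.cos(th),0])
tcp=np.array([598.02,-12.85,172.76])
for n,q in [("lock",P(273,285,129)),("nearend",P(273,213,129)),("tipedge@139",P(273,323,138.8)),("edge@141",P(273,323,141)),("edge@143.5",P(273,323,143.3))]:
    print(n,q,(q-tcp)@X,(q-tcp)@Y)
E
```

```text
lock [596.88 -13.39 129.  ] -1.2256634064058103 -0.3119681627868546
nearend [592.41 -14.28 129.  ] -5.784192488699796 -0.31309246652307665
tipedge@139 [595.47 -13.68 138.8 ] -2.668267292560212 -0.32193081252636585
edge@141 [594.61 -13.86 141.  ] -3.5377818221445563 -0.3243019070476106
edge@143.5 [593.72 -14.03 143.3 ] -4.4468197394372035 -0.3267807785925658
```

The blade is lined up with the keyway in y. In x it needs about 0.6 mm back toward the front. I'll correct that and ease the tip in.

```bash
python3 -m creep '{"translation":[[0.6,0,3],[0,0,3],[0,0,2],[0,0,2],[0,0,1],[0,0,1],[0,0,0]],"rotation":[[0,0,0],[0,0,0],[0,0,0],[0,0,0],[0,0,0],[0,0,0],[0,0,0]],"claw":[2,2,2,2,2,2,2]}'
python3 - <<'E'
from h import *
np.set_printoptions(precision=2,suppress=True)
x=sense();print(x["tool_pos"],x["tcp_rot"],x["ft_force"],x["wrist_torque"]); s=snapshot("wrist"); crop(s,235,180,55,65,10,"w11.png");np.savez("w11.npz",**s)
E
```

```text
time: 16.4
tool_pos: [597.7, -13.0, 161.1]
tcp_rot: [180.0, -0.0, -168.8]
ft_force: [0.5, -0.6, -0.6]
finger_gap: 8.2
[597.7  -12.98 161.14] [ 180.     -0.01 -168.82] [ 0.55 -0.58 -0.57] [-0.03 -0.04 -0.  ]
```

View pics/w11.png

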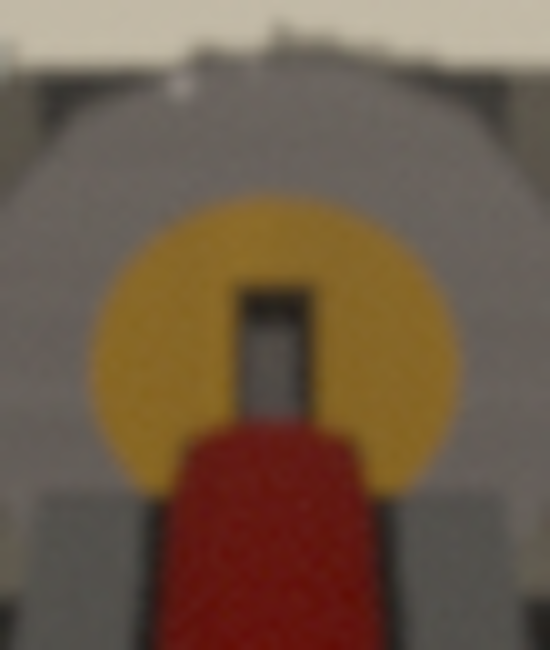

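```bash
python3 -m creep '{"translation":[[0,0.15,1],[0,0,1],[0,0,1],[0,0,1],[0,0,1],[0,0,0]],"rotation":[[0,0,0],[0,0,0],[0,0,0],[0,0,0],[0,0,0],[0,0,0]],"claw":[2,2,2,2,2,2]}'
python3 - <<'E'
from h import *
np.set_printoptions(precision=2,suppress=True)
x=sense();print(x["tool_pos"],x["tcp_rot"],x["ft_force"],x["wrist_torque"]); s=snapshot("wrist"); crop(s,235,180,55,65,10,"w12.png");np.savez("w12.npz",**s)
E
```

```text
time: 17.05
tool_pos: [597.6, -12.9, 156.0]
tcp_rot: [180.0, -0.0, -168.8]
ft_force: [-1.9, -0.2, -0.1]
finger_gap: 8.1
[597.56 -12.86 156.04] [ 179.99   -0.02 -168.82] [-1.89 -0.25 -0.15] [-0.09  0.14  0.  ]
```

View pics/w12.png

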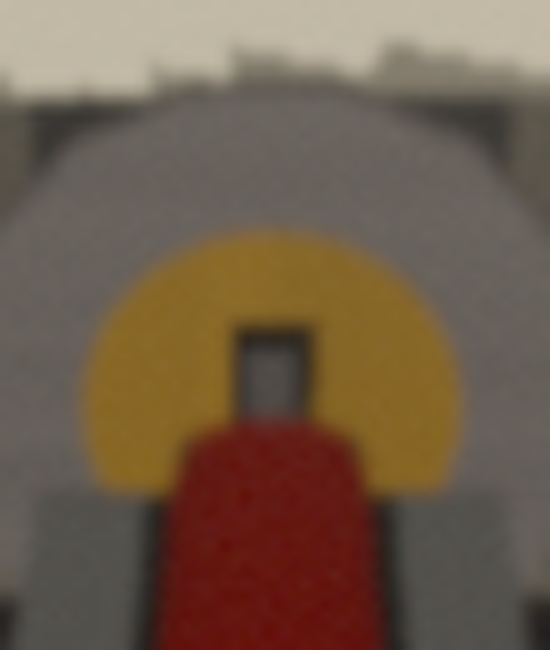

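The tip is about 7 mm in, with a light contact at the +x side. I'll shift 0.4 mm and carry on down to the pins.

```bash
python3 -m creep '{"translation":[[0.4,0,0],[0,0,1],[0,0,1],[0,0,1],[0,0,0]],"rotation":[[0,0,0],[0,0,0],[0,0,0],[0,0,0],[0,0,0]],"claw":[2,2,2,2,2]}'
python3 -m creep '{"translation":[[0,0,0.5],[0,0,0.7],[0,0,0.7],[0,0,0.7],[0,0,0.7],[0,0,0.7]],"rotation":[[0,0,0.08],[0,0,-0.15],[0,0,0.15],[0,0,-0.15],[0,0,0.15],[0,0,-0.15]],"claw":[2,2,2,2,2,2]}'
```

```text
time: 17.6
tool_pos: [597.3, -12.9, 153.0]
tcp_rot: [180.0, -0.0, -168.8]
ft_force: [-0.1, 0.4, -0.0]
finger_gap: 8.2
time: 18.2
tool_pos: [597.5, -13.0, 149.6]
tcp_rot: [-180.0, 0.0, -165.9]
ft_force: [-2.3, -1.5, 3.6]
finger_gap: 7.8
```

```bash
python3 -m creep '{"translation":[[0,0,0.7],[0,0,0.7],[0,0,0.7],[0,0,0.7],[0,0,0.7],[0,0,0.7]],"rotation":[[0,0,0.15],[0,0,-0.15],[0,0,0.15],[0,0,-0.15],[0,0,0.15],[0,0,-0.15]],"claw":[2,2,2,2,2,2]}'
```

```text
time: 18.8
tool_pos: [597.9, -13.1, 148.2]
tcp_rot: [-179.9, 0.1, -165.9]
ft_force: [-10.9, -1.6, 21.9]
finger_gap: 8.3
```

```bash
python3 -m creep '{"translation":[[0,0,0.6],[0,0,0.6],[0,0,0.6],[0,0,0.6],[0,0,0.6],[0,0,0.6]],"rotation":[[0,0,0.15],[0,0,-0.15],[0,0,0.15],[0,0,-0.15],[0,0,0.15],[0,0,-0.15]],"claw":[2,2,2,2,2,2]}'
```

```text
time: 19.4
tool_pos: [597.9, -13.2, 144.7]
tcp_rot: [-179.9, 0.1, -165.9]
ft_force: [-5.4, 0.8, 11.1]
finger_gap: 8.5
```

Through the first pins. There is some side force in -x, so I'll relieve it and go on with lighter steps.

```bash
python3 -m creep '{"translation":[[0.5,0,0],[0,0,0.5],[0,0,0.5],[0,0,0.5]],"rotation":[[0,0,0.15],[0,0,-0.15],[0,0,0.15],[0,0,-0.15]],"claw":[2,2,2,2]}'
```

```text
time: 19.8
tool_pos: [597.6, -12.9, 142.4]
tcp_rot: [-180.0, 0.1, -165.9]
ft_force: [-3.6, -0.2, 7.2]
finger_gap: 8.1
```

```bash
python3 -m creep '{"translation":[[0,0,0.5],[0,0,0.5],[0,0,0.5],[0,0,0.5]],"rotation":[[0,0,0.15],[0,0,-0.15],[0,0,0.15],[0,0,-0.15]],"claw":[2,2,2,2]}'
```

```text
time: 20.2
tool_pos: [597.5, -13.1, 139.3]
tcp_rot: [-180.0, 0.1, -165.9]
ft_force: [-1.9, 1.4, 5.3]
finger_gap: 7.9
```

```bash
python3 -m creep '{"translation":[[0,0,0.5],[0,0,0.5],[0,0,0.5],[0,0,0.5]],"rotation":[[0,0,0.15],[0,0,-0.15],[0,0,0.15],[0,0,-0.15]],"claw":[2,2,2,2]}'; python3 - <<'E'
from h import *
s=snapshot("wrist"); crop(s,150,80,220,240,2.5,"w13.png")
E
```

```text
time: 20.6
tool_pos: [597.5, -13.0, 137.1]
tcp_rot: [-180.0, 0.1, -165.9]
ft_force: [-1.5, -0.4, 4.5]
finger_gap: 8.1
```

View pics/w13.png

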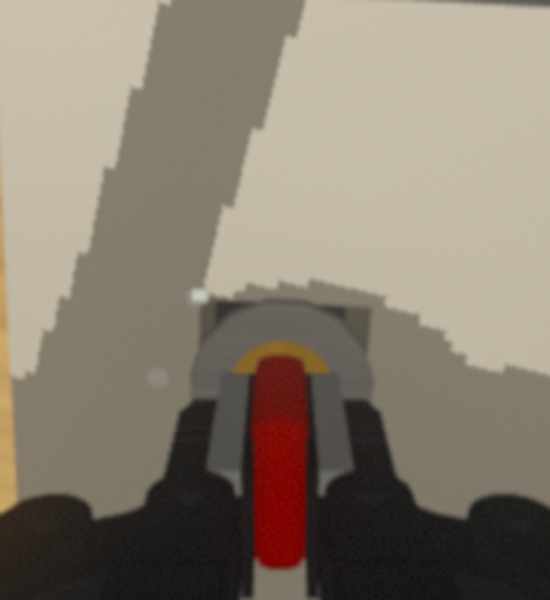

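The TCP is at 137.1 and I expected 137 with the shoulder down; the key hasn't shifted in the grip. I'll centre the rotation and press until the force rises.

```bash
python3 -m creep '{"translation":[[0,0,0.4],[0,0,0.4],[0,0,0.4],[0,0,0]],"rotation":[[0,0,0.05],[0,0,0],[0,0,0],[0,0,0]],"claw":[2,2,2,2]}'
```

```text
time: 21.05
tool_pos: [597.6, -12.8, 136.9]
tcp_rot: [-180.0, 0.1, -167.7]
ft_force: [-4.8, 2.3, 13.0]
finger_gap: 8.3
```

```bash
python3 -m creep '{"translation":[[0,0,0.4],[0,0,0.4],[0,0,0]],"rotation":[[0,0,0],[0,0,0],[0,0,0]],"claw":[2,2,2]}'
```

```text
time: 21.35
tool_pos: [597.6, -12.8, 136.8]
tcp_rot: [-180.0, 0.1, -167.7]
ft_force: [-7.7, 2.1, 17.1]
finger_gap: 8.0
```

It's seated: the force rose from 4.5 to 17 N with no further travel. Now the clockwise turn (+tool z).

```bash
python3 -m creep '{"translation":[[0,0,0],[0,0,0],[0,0,0],[0,0,0],[0,0,0],[0,0,0]],"rotation":[[0,0,0.1],[0,0,0.13],[0,0,0.13],[0,0,0.13],[0,0,0.13],[0,0,0.13]],"claw":[2,2,2,2,2,2]}' 80
```

```text
time: 21.95
tool_pos: [597.6, -13.7, 136.9]
tcp_rot: [180.0, 0.2, 149.0]
ft_force: [-7.8, -2.0, 17.4]
finger_gap: 7.8
```

```bash
python3 -c "
from h import *;x=sense();print(x['ft_force'],x['wrist_torque'],x['tool_pos'])"
```

```text
[-7.81066273 -1.99129499 17.44413399] [-0.45437695  1.51013648  0.12715889] [597.64774992 -13.71978896 136.92850111]
```

Torque is 0.13 N m, so the plug is engaged and turning. Continuing.

```bash
python3 -m creep '{"translation":[[0,0,0],[0,0,0],[0,0,0],[0,0,0],[0,0,0],[0,0,0],[0,0,0],[0,0,0]],"rotation":[[0,0,0.12],[0,0,0.12],[0,0,0.12],[0,0,0.12],[0,0,0.12],[0,0,0.12],[0,0,0.1],[0,0,0]],"claw":[2,2,2,2,2,2,2,2]}'
python3 - <<'E'
from h import *
x=sense();print(x['ft_force'],x['wrist_torque'],x['tool_pos'],x['tcp_rot'],x['joint_pos'])
s=snapshot("wrist"); crop(s,100,50,300,300,2,"w14.png")
s=snapshot("scene"); crop(s,200,165,90,90,6,"s14.png")
E
```

```text
time: 22.75
tool_pos: [596.5, -14.6, 136.9]
tcp_rot: [-180.0, 0.1, 102.1]
ft_force: [-14.2, -5.1, 21.6]
finger_gap: 7.7
[-14.18802081  -5.14903269  21.622947  ] [-0.97976669  2.69494252  0.10287581] [596.50741847 -14.56774874 136.91541833] [-1.79951562e+02  1.38633913e-01  1.02124267e+02] [ -6.23134125  10.52342423  91.90701538  -0.1503574   77.57191773
 -18.32318714]
```

View pics/w14.png

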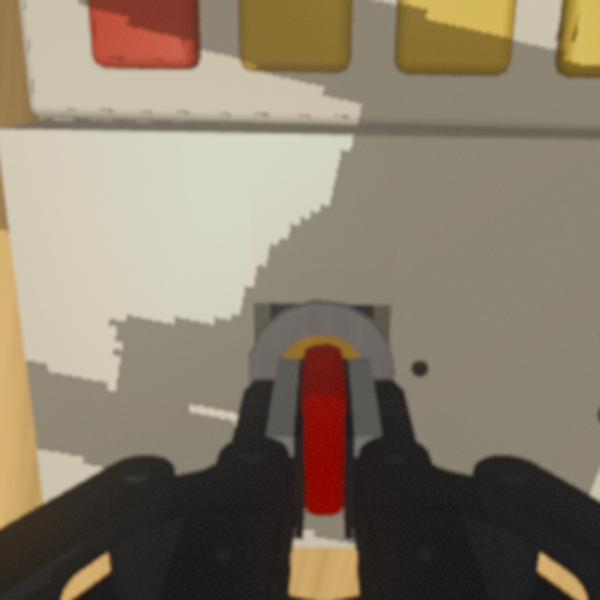

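View pics/s14.png

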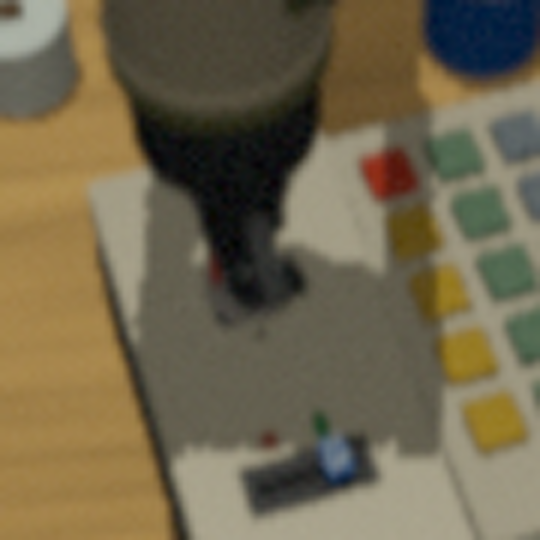

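Turned about 90° by the gripper, with the key still square in the pads. I'll relieve the side force and turn past the play until the stop's torque shows.

```bash
python3 -m creep '{"translation":[[0,-0.4,0],[0,-0.3,0],[0,0,0],[0,0,0],[0,0,0]],"rotation":[[0,0,0.05],[0,0,0.05],[0,0,0.04],[0,0,0],[0,0,0]],"claw":[2,2,2,2,2]}'
python3 - <<'E'
from h import *
x=sense();print(x['ft_force'],x['wrist_torque'],x['tool_pos'],x['tcp_rot'])
E
```

```text
time: 23.35
tool_pos: [596.2, -14.6, 136.9]
tcp_rot: [180.0, 0.1, 94.3]
ft_force: [-12.3, -4.6, 19.9]
finger_gap: 7.8
[-12.28293793  -4.6083735   19.90494325] [-0.86881093  2.34592195  0.10770715] [596.1637769  -14.61194105 136.88951763] [1.79983591e+02 1.37881926e-01 9.43063022e+01]
```

```bash
python3 -m creep '{"translation":[[0,-0.3,0],[0,0,0],[0,0,0],[0,0,0]],"rotation":[[0,0,0.03],[0,0,0.03],[0,0,0],[0,0,0]],"claw":[2,2,2,2]}'
python3 - <<'E'
from h import *
x=sense();print(x['ft_force'],x['wrist_torque'],x['tool_pos'],x['tcp_rot'])
s=snapshot("wrist"); crop(s,100,50,300,300,2,"w15.png")
E
```

```text
time: 23.75
tool_pos: [596.1, -14.6, 136.9]
tcp_rot: [180.0, 0.1, 90.9]
ft_force: [-11.2, -5.2, 19.6]
finger_gap: 7.7
[-11.19064889  -5.20394282  19.63624156] [-0.8388166   2.15291368  0.14402375] [596.0501292  -14.6432053  136.93419041] [1.79950313e+02 1.38166788e-01 9.08732091e+01]
```

View pics/w15.png

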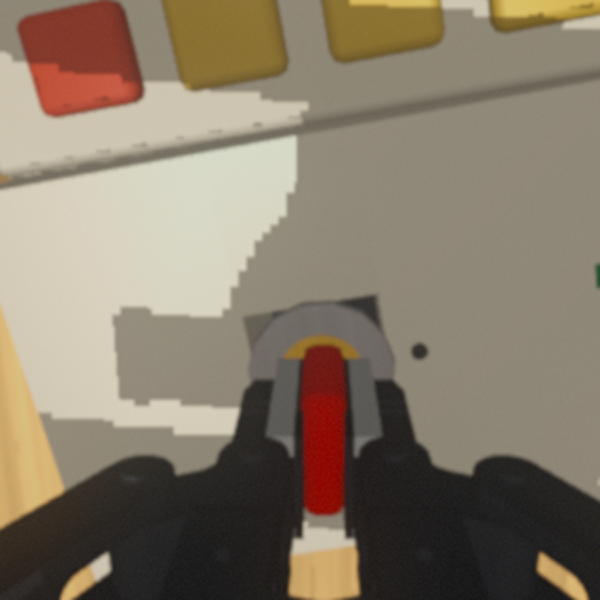

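The torque has risen to 0.144 N m at 100° of tool turn, which puts the plug at its stop. The key is square in the grip and the shoulder pressed down with about 20 N. Handing in.

```bash
python3 -c "
from bench import *
print(hand_in()); x=sense(); print(x['time'],x['tool_pos'],x['tcp_rot'],x['finger_gap'],x['ft_force'],x['wrist_torque'])"
```

```text
the job is handed in; nothing more can be done
None
the job is handed in; nothing more can be done
```

I slid the print selector to its end stop, put the red key into the control lock with light wiggling, turned it a quarter clockwise, and handed the job in at about 24 s while still holding it. No verdict was reported, and the state could not be read after hand-in.

| Check | What it showed |
|---|---|
| **Selector** | The push force rose to 19 N with no further travel. The last picture shows the cap at the green mark. |
| **Insertion** | The highest wrist force I read was about 25 N, during the wiggling past the pins. |
| **Shoulder down** | The fingertips stopped at 136.9 mm, against 137 mm expected with the shoulder on the face. Extra pressing only raised the force. |
| **Turn** | The tool turned about 100° from the keyway's rest direction, so less the play the lock should be at its stop. Torque rose from about 0.10 to 0.14 N m. |
| **Grip** | The key still looked square between the pads at 80 N, pressed down with about 20 N. |

- **Lock angle:** I could not read it directly; it is worked out from the gripper's turn and the torque.
- **Side force:** about 12 N remained on the key at the end. The fingertips had also drifted about 2.4 mm sideways during the turn, which I put down to a small off-centre grip and some give.
- **Other objects:** the blue and green keys and the other things on the counter were not touched as far as I could tell, but I did not measure them again at the end.

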